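Line up the mixing cups by size on the drying board

TASK

Line the mixing cups up on the drying board in order of size, one centred on each rubber pad, with the smallest at the end that has the brass post and the largest at the other end. Two of the cups are the same size: stand one on their pad and lower the other gently into it until its rim band rests on the rim below, without pressing it tight. Keep the cups upright and leave them all standing free.

Things in the scene. Friction and masses are not known exactly. Their poses are not given: they have to be found in the camera images.
- cup_large: largest cup: grey open mixing cup, 66 mm across the rim, 72 mm tall, foot 38 mm, wall 2 mm, floor 8 mm, about 66 g; tapered body, straight wider rim band 22 mm tall at the top. Origin: centre of the underside; z up to the mouth.
- cup_medium_a: second largest cup: grey open mixing cup, 58 mm across the rim, 64 mm tall, foot 30 mm, wall 2 mm, floor 8 mm, about 61 g; tapered body, straight wider rim band 22 mm tall at the top. Origin: centre of the underside; z up to the mouth. Lowered into its equal it goes in freely until its rim band rests on the rim below: origin then 22 mm above the other's, only the band shows. Either may be the lower.
- cup_medium_b: second largest cup, twin: grey open mixing cup, 58 mm across the rim, 64 mm tall, foot 30 mm, wall 2 mm, floor 8 mm, about 61 g; tapered body, straight wider rim band 22 mm tall at the top. Origin: centre of the underside; z up to the mouth. Lowered into its equal it goes in freely until its rim band rests on the rim below: origin then 22 mm above the other's, only the band shows. Either may be the lower.
- cup_small: second smallest cup: grey open mixing cup, 50 mm across the rim, 56 mm tall, foot 29 mm, wall 2 mm, floor 8 mm, about 56 g; tapered body, straight wider rim band 22 mm tall at the top. Origin: centre of the underside; z up to the mouth.
- cup_smallest: smallest cup: grey open mixing cup, 42 mm across the rim, 48 mm tall, foot 25 mm, wall 2 mm, floor 8 mm, about 51 g; tapered body, straight wider rim band 22 mm tall at the top. Origin: centre of the underside; z up to the mouth.
- pad_1: round dark rubber pad, 74 mm across, 3 mm thick, fixed on the wooden drying board (420 x 100 x 12 mm); four such pads lie in a straight row along the board, 88 mm apart; this one is at one end of the board. Origin: centre of its underside, on the board's top; a cup stands 3 mm above it. y runs along the row, x across it.
- pad_2: round dark rubber pad, 74 mm across, 3 mm thick, fixed on the wooden drying board (420 x 100 x 12 mm); four such pads lie in a straight row along the board, 88 mm apart; this one is next after pad_1. Origin: centre of its underside, on the board's top; a cup stands 3 mm above it. y runs along the row, x across it.
- pad_3: round dark rubber pad, 74 mm across, 3 mm thick, fixed on the wooden drying board (420 x 100 x 12 mm); four such pads lie in a straight row along the board, 88 mm apart; this one is next after pad_2. Origin: centre of its underside, on the board's top; a cup stands 3 mm above it. y runs along the row, x across it.
- pad_4: round dark rubber pad, 74 mm across, 3 mm thick, fixed on the wooden drying board (420 x 100 x 12 mm); four such pads lie in a straight row along the board, 88 mm apart; this one is at the other end of the board. Origin: centre of its underside, on the board's top; a cup stands 3 mm above it. y runs along the row, x across it.
- end_post: short turned brass post, 20 mm across and 30 mm tall, fixed on the board at one end of the row, 58 mm beyond the last pad's centre; which end (by pad_1 or by pad_4) changes. The opposite end has only a flat brass button. Origin: centre of its underside.
Things that resemble listed ones, but are neither listed nor needed, are in the scene too. What is shaped like the cup_small but blue is not meant. What is shaped like the cup_smallest but red or turquoise is not meant.

How it is judged:
At the end, for the whole second after the job is handed in: From the post the pads carry the smallest, second smallest, one of the two equal cups and the largest, upright (0.1 rad), within 12 mm of pad centres; the other equal cup sits in its twin, 17 to 25.5 mm up, within 8 mm sideways; all at rest (((horizontal distance between end_post and pad_1 below 0.1 m and horizontal distance between cup_smallest and pad_1 below 0.012 m and z of cup_smallest in the frame of pad_1 between 0 and 0.007 m and horizontal distance between cup_small and pad_2 below 0.012 m and z of cup_small in the frame of pad_2 between 0 and 0.007 m and ((horizontal distance between cup_medium_a and pad_3 below 0.012 m and z of cup_medium_a in the frame of pad_3 between 0 and 0.007 m and horizontal distance between cup_medium_b and cup_medium_a below 0.008 m and z of cup_medium_b in the frame of cup_medium_a between 0.017 and 0.0255 m) or (horizontal distance between cup_medium_b and pad_3 below 0.012 m and z of cup_medium_b in the frame of pad_3 between 0 and 0.007 m and horizontal distance between cup_medium_a and cup_medium_b below 0.008 m and z of cup_medium_a in the frame of cup_medium_b between 0.017 and 0.0255 m)) and horizontal distance between cup_large and pad_4 below 0.012 m and z of cup_large in the frame of pad_4 between 0 and 0.007 m) or (horizontal distance between end_post and pad_4 below 0.1 m and horizontal distance between cup_smallest and pad_4 below 0.012 m and z of cup_smallest in the frame of pad_4 between 0 and 0.007 m and horizontal distance between cup_small and pad_3 below 0.012 m and z of cup_small in the frame of pad_3 between 0 and 0.007 m and ((horizontal distance between cup_medium_a and pad_2 below 0.012 m and z of cup_medium_a in the frame of pad_2 between 0 and 0.007 m and horizontal distance between cup_medium_b and cup_medium_a below 0.008 m and z of cup_medium_b in the frame of cup_medium_a between 0.017 and 0.0255 m) or (horizontal distance between cup_medium_b and pad_2 below 0.012 m and z of cup_medium_b in the frame of pad_2 between 0 and 0.007 m and horizontal distance between cup_medium_a and cup_medium_b below 0.008 m and z of cup_medium_a in the frame of cup_medium_b between 0.017 and 0.0255 m)) and horizontal distance between cup_large and pad_1 below 0.012 m and z of cup_large in the frame of pad_1 between 0 and 0.007 m)) and angle between each of cup_large, cup_medium_a, cup_medium_b, cup_small, cup_smallest's own z axis and vertical below 0.1 rad and linear speed of each of cup_large, cup_medium_a, cup_medium_b, cup_small, cup_smallest below 0.02 m/s); the robot touches nothing.
It fails at once if a cup is tipped over (angle between any of cup_large, cup_medium_a, cup_medium_b, cup_small, cup_smallest's own z axis and vertical above 0.7 rad).
It fails at once if the twin cups are pressed hard into one another (over 25 N) (contact force between cup_medium_a and cup_medium_b above 25 N).
It also fails if it takes over 128 s, if anything falls off the work surface, if the arm or the gripper's body presses on something with over 40 N, if the wrist force passes 120 N, or if a joint passes its speed limit or range.

ROBOT

A 7-joint arm with a two-finger parallel gripper is mounted at the origin on a cart in front of the work surface, level with it; the furniture and walls round the work are solid. World frame = base frame: x ahead of the robot, y to its left, z up, the work surface at z = 0. Lengths are in m, angles in rad, forces in N, time in s.
With the tool pointing down it reaches from about 0.425 to 0.925 m from the base axis. Payload 6.8 kg.
Tool frame: the origin (TCP) lies between the finger pads; the fingertips stand 22 mm ahead of it and the grasp point (between the pads) lies 3 mm ahead of it; z points along the fingers, y is the direction in which the jaws open and shut (so a half turn about z gives the same grasp; the last joint's range is limited). The gripper opens to 85 mm and grips with 20 to 120 N. Pads are 22 mm wide; open, the fingers measure 114 mm over their backs; the gripper's body (76 mm by 85 mm) begins 54 mm behind the grasp point. The pads swing forward as they close: fully open they stand 13 mm farther back than shut.
Start: joints at [1.07, 0.477, 0.022, 1.555, -0.011, 1.109, -0.083], TCP at [0.258, -0.624, 0.253] pointing down, gripper open.
Joint ranges: [-2.96, 2.96], [-0.34, 2.1], [-1.41, 1.46], [0.24, 2.44], [-1.37, 4.51], [0.17, 1.92], [-2.96, 2.96]. Speed limits (rad/s): [2.39, 2.39, 3.14, 3.14, 3.14, 3.14, 3.14].

INTERFACE

Orientations are given as a unit quaternion [w, x, y, z].
In Python, from station import bot gives the robot as it stands. The module is installed in compiled form; this text tells all that it offers.
- The arm moves only by the tool drive_tool, never from a script. Its argument "series" is one flat list of numbers, 7 for each row, row after row: the opening, from -1 (shut) to 1 (fully open), then the shift along the tool's x, y, z in mm, then the turn, a rotation vector about the tool's x, y, z in rad. In form: [jaw, x, y, z, wx, wy, wz, jaw, x, y, z, wx, wy, wz, ...]. A call has 1 to 12 rows; each row shifts and turns the commanded pose from where the row before left it, along the tool's axes as they then stand; what a row does not reach is not made up. A row lasts 1/8 s, in which the tool goes at most 62.5 mm and 10.7 degrees, less where a joint would pass 70% of its speed; a pose out of reach is approached as far as the arm can. A call with a gripper value outside its range is refused whole. The fingers move at their own pace and stop on an object; "force" is the grip in N (left out, the last holds). Time passes only in rows, so rows that do not move let the fingers close. It gives the time, the measured TCP pose, the force and the opening at its end, in the units of the state.
- bot.get_obs(): the state, without advancing time (a new reading comes with each control period).
- bot.read_camera(name): name is "scene" or "top" or "wrist"; returns a dict with "pixels" (384x512x3 uint8, blue, green, red), "camera_matrix" (3x3 intrinsics, pixels), "distortion" ([k1, k2, p1, p2, k3] as OpenCV has them; the pictures are not rectified), "rvec" (rotation vector, rad) and "tvec" (3), from world to camera coordinates, as OpenCV has them. Camera axes: x right, y down, z forward; pixel columns grow to the right and rows downward; lengths in m; the calibration is good to about 2 mm. A picture is of the moment at which its call begins. There is no depth.
- bot.hand_in(): hands the job in, once; it reports no verdict.
The state is a dict: "t": time; "q": joint angles; "joint_vel": joint speeds; "joint_torque": joint torques, N m; "eef_pos": TCP position; "tool_rot": TCP orientation; "contact_force": force on the tool from outside, world axes, zero at the start; "torque": the same for the moment, N m; "gripper_width": opening from 0.0 (shut) to 1.0 (fully open).
Only numpy, scipy, OpenCV 4.12 (cv2) and the standard library are available. Lean on these libraries where they do the work, as an engineer would, in place of code of your own. Each camera call takes 0.05 s, during which the arm holds its last target. There are 200 camera calls.

## Working session

There is one attempt and no reset: what is moved stays moved. The work goes in short steps, Python scripts to look and compute and a tool call to move; the robot and the scene stay as the last step left them, time stands still between calls to the robot, and variables do not carry over. Pictures are saved under pics/ and viewed, about 12 in all and at most 16, crops included, and the job is handed in when it is done.

Besides the shell and the picture viewer there is one more tool, called after "Emit:" as a command line: name --argument value ..., lists and objects as JSON in quotes. drive_tool: Moves the arm, as the interface text tells. Its arguments: {"type":"object","properties":{"series":{"type":"array"},"force":{"type":"number"}},"required":["series"]}

```bash
mkdir -p pics; cat > h.py <<'E'
import numpy as np, cv2
from station import bot
def cam(n,save=None):
    c=bot.read_camera(n)
    if save: cv2.imwrite('pics/'+save,c['pixels'])
    return c
def ray(c,uv,z):
    p=cv2.undistortPoints(np.array(uv,float).reshape(-1,1,2),c['camera_matrix'],np.array(c['distortion'],float)).reshape(-1,2)
    R=cv2.Rodrigues(np.array(c['rvec'],float))[0];t=np.array(c['tvec'],float).ravel()
    o=-R.T@t; d=np.c_[p,np.ones(len(p))]@R
    return o+d*((z-o[2])/d[:,2])[:,None]
def proj(c,X):
    return cv2.projectPoints(np.array(X,float).reshape(-1,1,3),np.array(c['rvec'],float),np.array(c['tvec'],float),c['camera_matrix'],np.array(c['distortion'],float))[0].reshape(-1,2)
E
python3 - <<'E'
from h import *
print(bot.get_obs())
a=cam('top','top.png');b=cam('scene','scene.png')
for c in (a,b):
    R=cv2.Rodrigues(np.array(c['rvec'],float))[0];print(-R.T@np.array(c['tvec']).ravel(),c['camera_matrix'][0,0])
cv2.imwrite('pics/top2.png',cv2.resize(a['pixels'],(800,600),interpolation=cv2.INTER_CUBIC))
E
```

```text
{'t': 0.0, 'q': array([ 1.06987029,  0.4777923 ,  0.02231693,  1.5564687 , -0.01150641,
        1.109291  , -0.08312731]), 'joint_vel': array([ 3.03167769e-05,  1.97861023e-03, -1.10496100e-03,  1.41510560e-03,
       -4.14059731e-04,  5.91905984e-04,  5.89157711e-04]), 'joint_torque': array([-9.20253515e-04, -5.96449864e+01,  1.60775967e+00, -2.81197500e+01,
        1.25712622e-02,  9.52205068e-03, -7.56697318e-06]), 'eef_pos': array([ 0.25817918, -0.62306788,  0.25232318]), 'tool_rot': array([-8.84564653e-04,  9.80771359e-01,  1.95158147e-01, -2.37221924e-04]), 'contact_force': array([1.16239565, 0.40488928, 0.37280006]), 'torque': array([-0.00254673,  0.0397683 ,  0.03514   ]), 'gripper_width': 1.0005311457655335}
[ 0.42903743 -0.1305568   1.67119273] 489.77612991004025
[-0.40722227 -0.78704198  0.68932173] 472.67572286128785
```

View pics/top2.png

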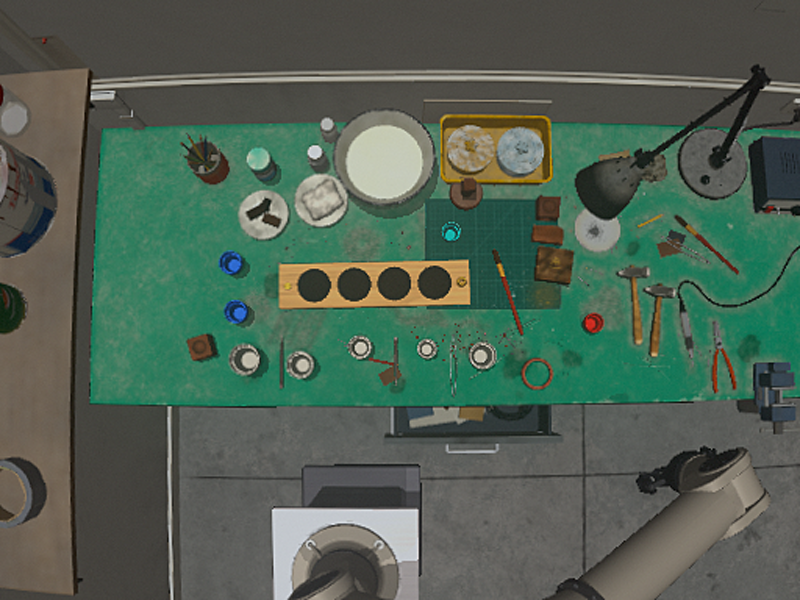

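View pics/scene.png

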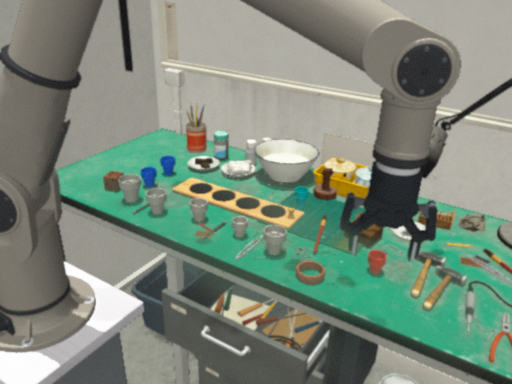

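```bash
python3 - <<'E'
from h import *
c=cam('top');im=c['pixels']
hsv=cv2.cvtColor(im,cv2.COLOR_BGR2HSV)
m=((hsv[...,1]<70)&(hsv[...,2]>70)).astype(np.uint8)*255
for u,v,z in [(246,359,.072),(300,364,.064),(360,347,.056),(427,348,.048),(482,355,.064)]:
    u,v=u/1.5625,v/1.5625;x0,y0=int(u)-14,int(v)-14
    n,l,s,cc=cv2.connectedComponentsWithStats(m[y0:y0+28,x0:x0+28])
    k=1+np.argmax(s[1:,4]); cu=cc[k]+[x0,y0]
    cnt=max(cv2.findContours((l==k).astype(np.uint8),0,1)[0],key=len)
    print(s[k],cu,cv2.minEnclosingCircle(cnt)[1],ray(c,[cu],z-.01),)
dk=(hsv[...,2]<60).astype(np.uint8)
n,l,s,cc=cv2.connectedComponentsWithStats(dk)
for k in range(1,n):
    if 160<cc[k][1]<200 and 190<cc[k][0]<290 and s[k,4]>100: print('pad',s[k],ray(c,[cc[k]],.015))
for p in [(461,282),(288,287)]: print(ray(c,[np.array(p)/1.5625],.03))
cr=lambda a,b,x,y:im[y:b,x:a] if 0 else im
cv2.imwrite('pics/crop.png',cv2.resize(im[160:260,120:340],(792,360),interpolation=cv2.INTER_CUBIC))
E
```

```text
[  4   5  19  21 242] [156.52892562 229.83057851] 10.21882438659668 [[0.47152694 0.2025222  0.062     ]]
[  5   6  18  19 217] [191.95391705 233.13364055] 9.203418731689453 [[0.46082092 0.08550981 0.054     ]]
[  4   7  18  15 159] [229.82389937 221.86792453] 8.69096565246582 [[ 0.49802833 -0.03942245  0.046     ]]
[  8   9  13  13 110] [272.95454545 222.76363636] 6.373874664306641 [[ 0.49466177 -0.18276452  0.038     ]]
[  6   4  18  19 216] [308.93055556 226.92592593] 9.40902328491211 [[ 0.47940471 -0.30125261  0.054     ]]
pad [242 171  21  21 346] [[ 0.63803833 -0.11315107  0.015     ]]
pad [267 170  22  22 347] [[ 0.6396322  -0.20088226  0.015     ]]
pad [191 172  21  21 340] [[0.63484949 0.06191894 0.015     ]]
pad [217 172  20  21 337] [[ 0.63631792 -0.02594182  0.015     ]]
[[ 0.6374446  -0.25892115  0.03      ]]
[[0.62834836 0.11593827 0.03      ]]
```

View pics/crop.png

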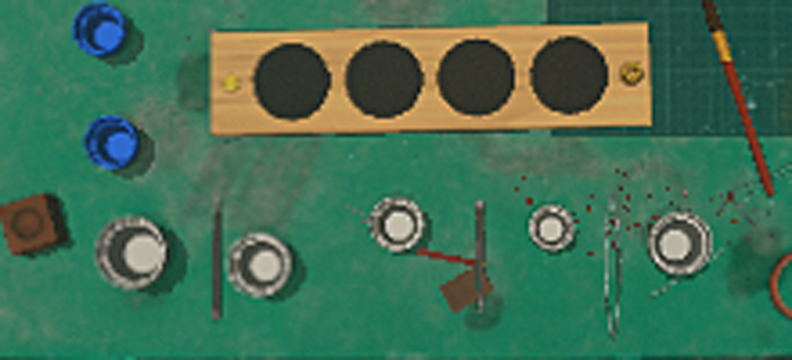

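```bash
cat >> h.py <<'E'
from scipy.spatial.transform import Rotation as Ro
def pose():
    o=bot.get_obs();q=o['tool_rot'];return np.array(o['eef_pos']),Ro.from_quat([*q[1:],q[0]]),o
DOWN=Ro.from_quat([.7071068,.7071068,0,0])
def plan(tgt,n,Rt=DOWN):
    p,R,o=pose(); w=(R.inv()*Rt).as_rotvec(); d=(np.array(tgt)-p)/n*1000
    for i in range(n):
        Ri=R*Ro.from_rotvec(w*i/n); print(np.round(Ri.inv().apply(d),1).tolist(),np.round(w/n,3).tolist())
E
python3 -c "
from h import *
plan([.479,-.301,.20],9)"
```

```text
[36.4, -23.7, 5.9] [-0.0, -0.0, -0.131]
[39.1, -18.7, 5.9] [-0.0, -0.0, -0.131]
[41.3, -13.5, 5.9] [-0.0, -0.0, -0.131]
[42.7, -8.0, 5.8] [-0.0, -0.0, -0.131]
[43.3, -2.3, 5.8] [-0.0, -0.0, -0.131]
[43.3, 3.4, 5.8] [-0.0, -0.0, -0.131]
[42.5, 9.0, 5.8] [-0.0, -0.0, -0.131]
[40.9, 14.4, 5.8] [-0.0, -0.0, -0.131]
[38.7, 19.7, 5.8] [-0.0, -0.0, -0.131]
```

Emit:
drive_tool --series '[1,36,-24,6,0,0,-0.131,1,39,-19,6,0,0,-0.131,1,41,-13.5,6,0,0,-0.131,1,43,-8,6,0,0,-0.131,1,43,-2,6,0,0,-0.131,1,43,3,6,0,0,-0.131,1,42.5,9,6,0,0,-0.131,1,41,14,6,0,0,-0.131,1,39,20,6,0,0,-0.131,1,0,0,0,0,0,0,1,0,0,0,0,0,0]' --force 20

```text
t: 1.52
eef_pos: [0.4775, -0.3015, 0.1991]
tool_rot: [-0.0, 0.707, 0.707, -0.0]
contact_force: [1.2, -0.4, -0.1]
gripper_width: 0.998
```

```bash
python3 - <<'E'
from h import *
c=cam('wrist','w1.png')
R=cv2.Rodrigues(np.array(c['rvec'],float))[0];print(-R.T@np.array(c['tvec']).ravel(),R[2],c['camera_matrix'][0,0])
p,R,o=pose();print(p,R.as_quat(),o['q'],o['t'])
E
```

```text
[ 0.47735347 -0.23348558  0.31831698] [-6.49784930e-04 -2.68945532e-01 -9.63155168e-01] 340.69122657344786
[ 0.4771629  -0.302125    0.19920073] [ 7.07581428e-01  7.06631677e-01 -4.40961978e-04 -3.82094078e-05] [ 0.72929914  0.37921198 -0.34512571  1.85806965  0.1577322   0.93114504
  0.31092141] 1.575
```

View pics/w1.png

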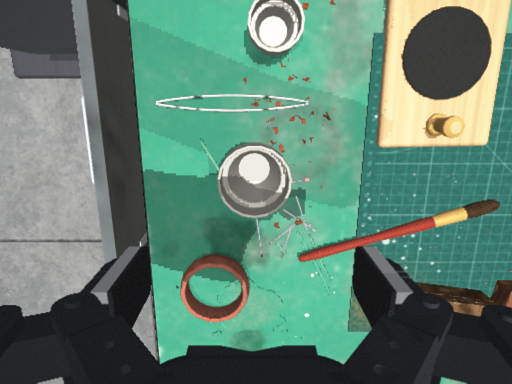

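```bash
cat >> h.py <<'E'
def rim(c,xy,H,D,verb=1):
    """outer rim: grey blob near expected spot, hull ellipse, ray onto rim height"""
    im=c['pixels'];hsv=cv2.cvtColor(im,cv2.COLOR_BGR2HSV)
    m=((hsv[...,1]<75)).astype(np.uint8)
    q=proj(c,[[*xy,H],[xy[0]+D/2,xy[1],H]]);u=q[0];r=np.linalg.norm(q[1]-q[0])
    w=np.zeros_like(m);cv2.circle(w,tuple(int(a) for a in u),int(r*1.5),1,-1)
    m=cv2.morphologyEx(m*w,cv2.MORPH_OPEN,np.ones((5,5),np.uint8))
    k=cv2.findContours(m,0,1)[0]
    h=cv2.convexHull(max(k,key=cv2.contourArea))
    e=cv2.fitEllipse(h)
    P=ray(c,h.reshape(-1,2),H)[:,:2]
    (x,y),rr=cv2.minEnclosingCircle((P*1000).astype(np.float32))
    ce=ray(c,[e[0]],H)[0]
    ax=(P.max(0)-P.min(0))*1000; mid=(P.max(0)+P.min(0))/2
    print('exp px',u.round(),r.round(1),'ellipse',np.round(e[0],1),np.round(e[1],1),'xy',ce.round(4),'box mid',mid.round(4),'ext mm',ax.round(1),'mec',round(x/1000,4),round(y/1000,4),round(2*rr,1))
    return ce
E
python3 - <<'E'
from h import *
c=cam('wrist')
rim(c,(.479,-.301),.064,.058)
rim(c,(.495,-.183),.048,.042)
hsv=cv2.cvtColor(c['pixels'],cv2.COLOR_BGR2HSV)
print(hsv[180,215:295:8],hsv[150,100:180:20])
m=((hsv[...,2]<70)).astype(np.uint8);n,l,s,cc=cv2.connectedComponentsWithStats(m);k=l[53,446];print(s[k],ray(c,[cc[k]],.015))
E
```

```text
exp px [254. 188.] 37.6 ellipse [257.6 178.1] [75.6 83.2] xy [ 0.4817 -0.2935  0.064 ] box mid [ 0.4831 -0.2948] ext mm [63.8 60.6] mec 0.4828 -0.2955 64.6
exp px [276.  25.] 29.0 ellipse [275.6  20.4] [57.2 66.9] xy [ 0.4945 -0.1803  0.048 ] box mid [ 0.4948 -0.1846] ext mm [40.6 35.3] mec 0.495 -0.1815 43.5
[[ 80 145 127]
 [ 23  18 130]
 [ 19  20 102]
 [ 21  17 108]
 [ 20  21 146]
 [ 21  11 241]
 [ 23  18 171]
 [ 27  18 125]
 [ 20  15  99]
 [ 23  12  82]] [[ 90  12 128]
 [ 50  13  57]
 [ 71  46  61]
 [ 80 139 194]]
[ 403    6   88   92 6238] [[ 0.6390573  -0.19708221  0.015     ]]
```

```bash
sed -i 's/np.ones((5,5),np.uint8)/cv2.getStructuringElement(cv2.MORPH_ELLIPSE,(15,15))/' h.py
python3 - <<'E'
from h import *
c=cam('wrist')
rim(c,(.479,-.296),.064,.058)
hsv=cv2.cvtColor(c['pixels'],cv2.COLOR_BGR2HSV)
# post top by colour
m=((hsv[...,1]>90)&(hsv[...,0]>12)&(hsv[...,0]<30)).astype(np.uint8)
print(ray(c,[(453,126)],.042))
plan([.479,-.296,.09],4)
E
```

```text
exp px [254. 181.] 37.8 ellipse [255.1 178.6] [75.5 76.6] xy [ 0.4797 -0.2942  0.064 ] box mid [ 0.4803 -0.2954] ext mm [58.4 59.9] mec 0.4803 -0.295 60.7
[[ 0.63822413 -0.25633347  0.042     ]]
[1.6, 0.5, 27.3] [-0.0, 0.0, -0.0]
[1.6, 0.5, 27.3] [-0.0, 0.0, -0.0]
[1.6, 0.5, 27.3] [-0.0, 0.0, -0.0]
[1.6, 0.5, 27.3] [-0.0, 0.0, -0.0]
```

Emit:
drive_tool --series '[1,3,1.5,35,0,0,0,1,3,1,35,0,0,0,1,0.5,0.5,35,0,0,0,1,0,0,34,0,0,0,1,0,0,0,0,0,0,1,0,0,0,0,0,0,-1,0,0,0,0,0,0,-1,0,0,0,0,0,0,-1,0,0,0,0,0,0,-1,0,0,0,0,0,0,-1,0,0,0,0,0,0]' --force 25

```text
t: 3.05
eef_pos: [0.4816, -0.2952, 0.0619]
tool_rot: [0.001, 0.707, 0.707, 0.0]
contact_force: [-2.2, -1.1, 6.8]
gripper_width: 0.671
```

Emit:
drive_tool --series '[-1,0,0,-20,0,0,0,-1,0,0,-50,0,0,0,-1,0,0,-50,0,0,0,-1,20,12,-30,0,0,0,-1,40,22,0,0,0,0,-1,40,22,0,0,0,0,-1,40,22,0,0,0,0,-1,40,22,0,0,0,0,-1,40,22,0,0,0,0,-1,35,22,0,0,0,0,-1,16,10,0,0,0,0,-1,0,0,0,0,0,0]'

```text
t: 4.55
eef_pos: [0.6348, -0.0225, 0.2105]
tool_rot: [-0.0, 0.706, 0.708, 0.0]
contact_force: [0.0, -0.4, -0.8]
gripper_width: 0.669
```

```bash
cat >> h.py <<'E'
def pads(c):
    hsv=cv2.cvtColor(c['pixels'],cv2.COLOR_BGR2HSV)
    m=((hsv[...,2]<75)).astype(np.uint8);n,l,s,cc=cv2.connectedComponentsWithStats(m)
    for k in range(1,n):
        if s[k,4]>1000: print('dark',s[k],ray(c,[cc[k]],.015).round(4))
E
python3 - <<'E'
from h import *
p,R,o=pose();print(p,o['gripper_width'],o['contact_force'])
pads(cam('top'))
c=cam('wrist','w2.png');pads(c)
E
```

```text
[ 0.63479894 -0.0224683   0.21045545] 0.668654608615441 [ 0.02221094 -0.40466415 -0.83867398]
dark [    0     0   512   384 32291] [[0.8647 0.0679 0.015 ]]
dark [ 479   87   33   49 1328] [[ 0.9049 -1.0104  0.015 ]]
dark [   0   89   37   76 1300] [[0.8398 0.7367 0.015 ]]
dark [ 213  174  146  167 2530] [[ 0.3458 -0.2255  0.015 ]]
dark [ 213   27   82   87 5593] [[0.6357 0.0668 0.015 ]]
dark [ 217  132   77   70 4234] [[ 0.6374 -0.0189  0.015 ]]
dark [    0   226   512   158 38499] [[ 0.6375 -0.2067  0.015 ]]
```

View pics/w2.png

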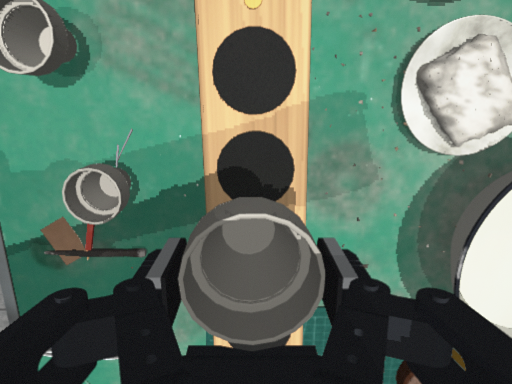

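```bash
python3 - <<'E'
from h import *
c=cam('wrist');p,R,o=pose();print(p)
print(ray(c,[(253,278),(181,278),(325,278),(253,213),(253,344)],p[2]+.002).round(4))
hsv=cv2.cvtColor(c['pixels'],cv2.COLOR_BGR2HSV)
m=(hsv[...,2]<75).astype(np.uint8);l=cv2.connectedComponents(m)[1]
for y,x,y1 in ((70,250,120),(150,250,175)):
    v,u=np.nonzero(l==l[y,x]);k=cv2.findContours((l==l[y,x]).astype(np.uint8),0,1)[0][0].reshape(-1,2)
    P=ray(c,k[k[:,1]<y1],.015)[:,:2]
    A=np.c_[2*P,np.ones(len(P))];s=np.linalg.lstsq(A,(P**2).sum(1),rcond=None)[0];print(s[:2].round(4),np.sqrt(s[2]+s[:2]@s[:2]).round(4))
E
```

```text
[ 0.63398004 -0.025786    0.21022229]
[[ 0.6344 -0.0241  0.2122]
 [ 0.6068 -0.0241  0.2122]
 [ 0.6621 -0.0241  0.2122]
 [ 0.6344  0.0022  0.2122]
 [ 0.6345 -0.0543  0.2122]]
[0.6357 0.0656] 0.0353
[ 0.6374 -0.0215] 0.0353
```

Emit:
drive_tool --series '[-1,1,1,30,0,0,0,-1,1,1,30,0,0,0,-1,1,0.5,30,0,0,0,-1,0,0,25,0,0,0,-1,0,0,10,0,0,0,-1,0,0,5,0,0,0,-1,0,0,0,0,0,0,-1,0,0,0,0,0,0]'

```text
t: 5.7
eef_pos: [0.6378, -0.0204, 0.0813]
tool_rot: [0.001, 0.707, 0.707, 0.001]
contact_force: [0.5, -0.1, -0.5]
gripper_width: 0.67
```

Emit:
drive_tool --series '[-1,0,0,2,0,0,0,-1,0,0,2,0,0,0,-1,0,0,0,0,0,0,-1,0,0,0,0,0,0]'

```text
t: 6.2
eef_pos: [0.6375, -0.0202, 0.0771]
tool_rot: [0.0, 0.707, 0.707, 0.0]
contact_force: [-1.6, 0.4, 5.7]
gripper_width: 0.667
```

Emit:
drive_tool --series '[1,0,0,0,0,0,0,1,0,0,0,0,0,0,1,0,0,0,0,0,0,1,0,0,-15,0,0,0,1,0,0,-40,0,0,0,1,0,0,-45,0,0,0,1,0,0,-40,0,0,0,1,0,0,0,0,0,0,1,0,0,0,0,0,0]'

```text
t: 7.32
eef_pos: [0.6369, -0.0204, 0.2165]
tool_rot: [0.0, 0.707, 0.707, -0.0]
contact_force: [0.6, 0.1, -0.1]
gripper_width: 1.002
```

```bash
python3 - <<'E'
from h import *
p,R,o=pose();print(p,o['gripper_width'],o['contact_force'])
c=cam('wrist','w3.png')
hsv=cv2.cvtColor(c['pixels'],cv2.COLOR_BGR2HSV)
rim(c,(.637,-.0215),.079,.058);pads(c)
rim(c,(.461,.085),.064,.058)
plan([.4609,.085,.21],5)
E
```

```text
[ 0.63689038 -0.02039485  0.2165211 ] 1.001550065407763 [ 0.62598796  0.06365115 -0.11929461]
exp px [252. 190.] 37.2 ellipse [251.4 189.3] [ 78.7 112.4] xy [ 0.6367 -0.0213  0.079 ] box mid [ 0.6362 -0.0234] ext mm [59.  88.3] mec 0.6371 -0.0233 88.4
dark [ 211   34   80   84 5305] [[0.6358 0.0668 0.015 ]]
dark [ 215  135   75   49 1146] [[ 0.6409 -0.0011  0.015 ]]
dark [    0   217   512   167 38470] [[ 0.6373 -0.208   0.015 ]]
dark [ 219  223   70   64 3477] [[ 0.6388 -0.1078  0.015 ]]
exp px [15. 45.] 38.9 ellipse [21.8 40.1] [ 77.8 104.4] xy [0.467  0.0886 0.064 ] box mid [0.475  0.0875] ext mm [57.1 55.5] mec 0.4714 0.0869 64.6
[21.1, -35.1, 1.2] [-0.0, 0.0, 0.0]
[21.1, -35.1, 1.2] [-0.0, 0.0, 0.0]
[21.1, -35.1, 1.2] [-0.0, 0.0, 0.0]
[21.1, -35.1, 1.1] [-0.0, 0.0, 0.0]
[21.1, -35.1, 1.1] [-0.0, 0.0, 0.0]
```

View pics/w3.png

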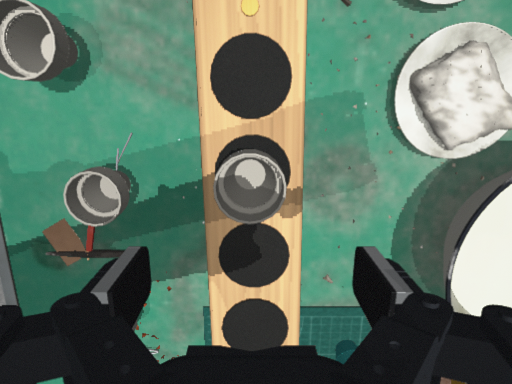

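Emit:
drive_tool --series '[1,21,-35,2,0,0,0,1,21,-35,2,0,0,0,1,21,-35,2,0,0,0,1,21,-35,2,0,0,0,1,21,-35,2,0,0,0,1,0,0,0,0,0,0,1,0,0,0,0,0,0]'

```text
t: 8.25
eef_pos: [0.4622, 0.0841, 0.2058]
tool_rot: [-0.0, 0.707, 0.707, -0.0]
contact_force: [0.3, -0.4, 0.7]
gripper_width: 1.002
```

```bash
python3 - <<'E'
from h import *
p,R,o=pose();print(p)
c=cam('wrist','w4.png')
rim(c,(.461,.088),.064,.058)
rim(c,(.4715,.205),.072,.066)
rim(c,(.498,-.036),.056,.050)
E
```

```text
[0.46218743 0.08409324 0.20584758]
exp px [250. 182.] 36.8 ellipse [251.2 177.2] [73.2 74.1] xy [0.4618 0.0919 0.064 ] box mid [0.462  0.0912] ext mm [57.5 59.6] mec 0.4619 0.0912 59.8
exp px [266.  16.] 48.9 ellipse [267.7  12.2] [ 96.6 111. ] xy [0.4728 0.2076 0.072 ] box mid [0.4729 0.1936] ext mm [64.9 42.9] mec 0.4728 0.2049 65.9
exp px [291. 312.] 27.5 ellipse [289.9 304.2] [55.2 64.6] xy [ 0.4969 -0.0274  0.056 ] box mid [ 0.4986 -0.0272] ext mm [48.7 66. ] mec 0.4967 -0.0274 66.6
```

View pics/w4.png

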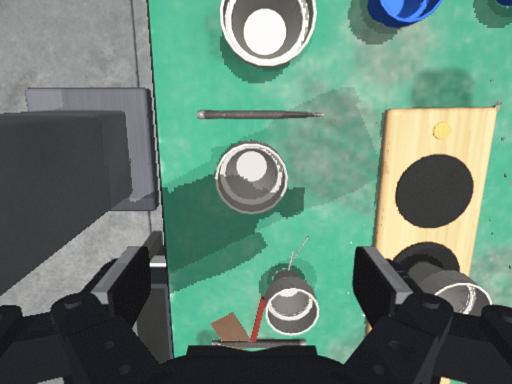

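Emit:
drive_tool --series '[1,3,0,35,0,0,0,1,3,0,35,0,0,0,1,1,0,35,0,0,0,1,0,0,34,0,0,0,1,0,0,1.5,0,0,0,1,0,0,0,0,0,0,-1,0,0,0,0,0,0,-1,0,0,0,0,0,0,-1,0,0,0,0,0,0,-1,0,0,0,0,0,0,-1,0,0,0,0,0,0]'

```text
t: 9.68
eef_pos: [0.463, 0.0917, 0.0672]
tool_rot: [0.001, 0.707, 0.707, 0.001]
contact_force: [-0.7, 0.0, 7.6]
gripper_width: 0.672
```

Emit:
drive_tool --series '[-1,0,0,-20,0,0,0,-1,0,0,-50,0,0,0,-1,0,0,-50,0,0,0,-1,0,0,-43,0,0,0,-1,-22,34,0,0,0,0,-1,-23,35,0,0,0,0,-1,-23,35,0,0,0,0,-1,-22,35,0,0,0,0,-1,-22,35,0,0,0,0,-1,0,0,0,0,0,0,-1,0,0,0,0,0,0]' --force 30

```text
t: 11.05
eef_pos: [0.6355, -0.0197, 0.229]
tool_rot: [-0.0, 0.707, 0.708, 0.0]
contact_force: [-0.6, 0.5, -0.3]
gripper_width: 0.668
```

```bash
python3 - <<'E'
from h import *
p,R,o=pose();print(p,R.as_quat(),o['gripper_width'])
cam('wrist','w5.png')
c=cam('scene');a=proj(c,[.637,-.02,.15])[0].astype(int);print(a)
cv2.imwrite('pics/s5.png',cv2.resize(c['pixels'][a[1]-75:a[1]+75,a[0]-100:a[0]+100],(800,600),interpolation=cv2.INTER_CUBIC))
E
```

```text
[ 0.63554361 -0.01970862  0.2289555 ] [ 7.06604296e-01  7.07608828e-01  1.49060394e-05 -3.38307183e-04] 0.6682853983814413
[222 154]
```

View pics/s5.png

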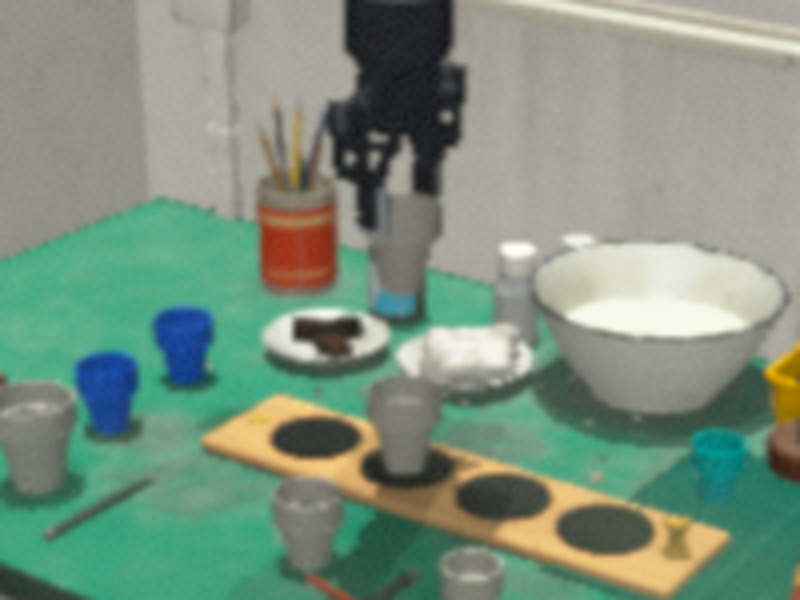

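Emit:
drive_tool --series '[-1,0,1,30,0,0,0,-1,0,0.5,30,0,0,0,-1,0,0,20,0,0,0,-1,0,0,10,0,0,0,-1,0,0,10,0,0,0,-1,0,0,10,0,0,0,-1,0,0,0,0,0,0,-1,0,0,0,0,0,0]'

```text
t: 12.15
eef_pos: [0.638, -0.0203, 0.1192]
tool_rot: [0.0, 0.707, 0.707, 0.0]
contact_force: [1.3, 1.1, -1.0]
gripper_width: 0.664
```

Emit:
drive_tool --series '[-1,0,0,4,0,0,0,-1,0,0,4,0,0,0,-1,0,0,2,0,0,0,-1,0,0,0,0,0,0]'

```text
t: 12.65
eef_pos: [0.6375, -0.0203, 0.1085]
tool_rot: [-0.0, 0.707, 0.707, -0.0]
contact_force: [-0.4, -0.9, -1.3]
gripper_width: 0.67
```

Emit:
drive_tool --series '[-1,0,0,1,0,0,0,-1,0,0,1,0,0,0,-1,0,0,1,0,0,0,-1,0,0,0,0,0,0]'

```text
t: 13.15
eef_pos: [0.6376, -0.0203, 0.1057]
tool_rot: [-0.0, 0.707, 0.707, -0.0]
contact_force: [-0.5, 0.7, -0.2]
gripper_width: 0.665
```

Emit:
drive_tool --series '[-1,0,0,1,0,0,0,-1,0,0,0,0,0,0]'

```text
t: 13.4
eef_pos: [0.6378, -0.0203, 0.1049]
tool_rot: [0.0, 0.707, 0.707, 0.0]
contact_force: [-0.8, 0.0, 0.1]
gripper_width: 0.667
```

Release (about 1 mm or less to drop) and rise.

Emit:
drive_tool --series '[1,0,0,0,0,0,0,1,0,0,0,0,0,0,1,0,0,0,0,0,0,1,0,0,-15,0,0,0,1,0,0,-40,0,0,0,1,0,0,-35,0,0,0,1,0,0,-25,0,0,0,1,0,0,0,0,0,0,1,0,0,0,0,0,0]'

```text
t: 14.52
eef_pos: [0.6372, -0.0204, 0.2194]
tool_rot: [-0.0, 0.707, 0.707, -0.0]
contact_force: [-0.5, -0.2, -0.6]
gripper_width: 0.998
```

```bash
python3 - <<'E'
from h import *
p,R,o=pose();print(p,o['contact_force'])
w=cam('wrist')
c=cam('scene');a=proj(c,[.637,-.02,.06])[0].astype(int)
A=cv2.resize(c['pixels'][a[1]-40:a[1]+40,a[0]-50:a[0]+50],(500,400),interpolation=cv2.INTER_CUBIC)
B=w['pixels'][90:290,180:330];B=cv2.resize(B,(300,400))
cv2.imwrite('pics/s6.png',np.hstack([A,B]))
E
```

```text
[ 0.63724315 -0.02040264  0.21944094] [-0.52100665 -0.17222854 -0.6309049 ]
```

View pics/s6.png

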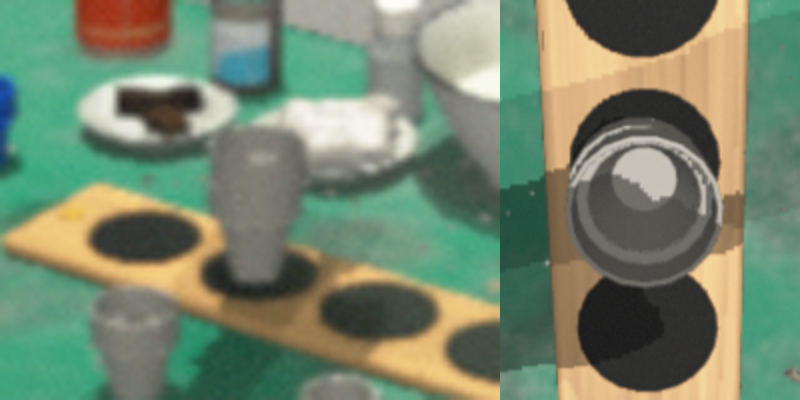

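Emit:
drive_tool --series '[1,30,-20,0,0,0,0,1,40,-30,0,0,0,0,1,40,-30,0,0,0,0,1,40,-30,0,0,0,0,1,40,-30,0,0,0,0,1,32,-24,0,0,0,0,1,0,0,0,0,0,0,1,0,0,0,0,0,0]'

```text
t: 15.62
eef_pos: [0.4736, 0.2008, 0.2192]
tool_rot: [0.0, 0.707, 0.707, -0.001]
contact_force: [-0.4, 0.4, 0.4]
gripper_width: 0.997
```

```bash
python3 - <<'E'
from h import *
p,R,o=pose();print(p)
c=cam('wrist','w7.png')
rim(c,(.4715,.207),.072,.066)
E
```

```text
[0.47361937 0.20080381 0.21923536]
exp px [249. 178.] 41.2 ellipse [251.2 175.3] [81.6 82.4] xy [0.4731 0.2089 0.072 ] box mid [0.4734 0.208 ] ext mm [65.3 67.2] mec 0.4732 0.208 67.4
```

Emit:
drive_tool --series '[1,3,0,35,0,0,0,1,3,0,40,0,0,0,1,1,0,35,0,0,0,1,0,0,30,0,0,0,1,0,0,13,0,0,0,1,0,0,0,0,0,0,-1,0,0,0,0,0,0,-1,0,0,0,0,0,0,-1,0,0,0,0,0,0,-1,0,0,0,0,0,0,-1,0,0,0,0,0,0]'

```text
t: 17.05
eef_pos: [0.4743, 0.209, 0.0683]
tool_rot: [0.001, 0.707, 0.707, 0.001]
contact_force: [-1.6, 0.0, 6.9]
gripper_width: 0.757
```

Emit:
drive_tool --series '[-1,0,0,-20,0,0,0,-1,0,0,-50,0,0,0,-1,0,0,-50,0,0,0,-1,0,0,-43,0,0,0,-1,-29,32,0,0,0,0,-1,-29,33,0,0,0,0,-1,-29,33,0,0,0,0,-1,-29,32,0,0,0,0,-1,-28,32,0,0,0,0,-1,0,0,0,0,0,0,-1,0,0,0,0,0,0]'

```text
t: 18.42
eef_pos: [0.6351, 0.0653, 0.23]
tool_rot: [-0.0, 0.707, 0.708, 0.0]
contact_force: [-0.1, -0.1, 0.2]
gripper_width: 0.757
```

Emit:
drive_tool --series '[-1,0,0,35,0,0,0,-1,0,0,35,0,0,0,-1,0,0,35,0,0,0,-1,0,0,25,0,0,0,-1,0,0,8,0,0,0,-1,0,0,4,0,0,0,-1,0,0,0,0,0,0,-1,0,0,0,0,0,0]'

```text
t: 19.42
eef_pos: [0.6362, 0.0649, 0.0889]
tool_rot: [0.001, 0.707, 0.707, 0.001]
contact_force: [0.1, -0.0, -1.1]
gripper_width: 0.756
```

Emit:
drive_tool --series '[-1,0,0,2,0,0,0,-1,0,0,2,0,0,0,-1,0,0,1,0,0,0,-1,0,0,0,0,0,0,-1,0,0,0,0,0,0]'

```text
t: 20.05
eef_pos: [0.6357, 0.0648, 0.0834]
tool_rot: [0.0, 0.707, 0.707, 0.0]
contact_force: [-2.1, -1.6, 6.1]
gripper_width: 0.755
```

Emit:
drive_tool --series '[1,0,0,0,0,0,0,1,0,0,0,0,0,0,1,0,0,0,0,0,0,1,0,0,-20,0,0,0,1,0,0,-40,0,0,0,1,0,0,-45,0,0,0,1,0,0,-32,0,0,0,1,0,0,0,0,0,0]'

```text
t: 21.05
eef_pos: [0.6375, 0.0654, 0.2246]
tool_rot: [0.002, 0.707, 0.707, 0.003]
contact_force: [0.9, 0.2, 0.5]
gripper_width: 0.998
```

```bash
python3 - <<'E'
from h import *
p,R,o=pose();print(p)
c=cam('wrist','w8.png')
E
```

```text
[0.6375278  0.06539739 0.22457808]
```

View pics/w8.png

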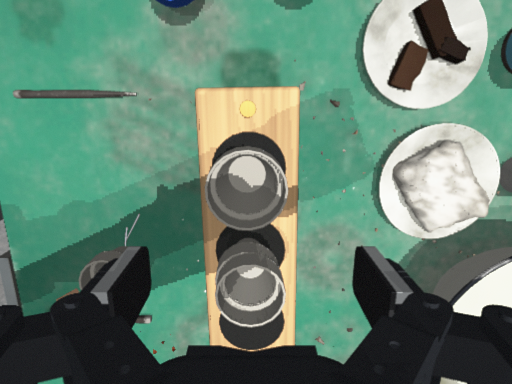

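Emit:
drive_tool --series '[1,-20,-28,0,0,0,0,1,-21,-28,0,0,0,0,1,-21,-28,0,0,0,0,1,-21,-28,0,0,0,0,1,-21,-26,0,0,0,0,1,0,0,0,0,0,0,1,0,0,0,0,0,0]'

```text
t: 21.98
eef_pos: [0.4979, -0.0391, 0.2197]
tool_rot: [-0.0, 0.707, 0.708, 0.0]
contact_force: [-0.2, 0.4, 0.7]
gripper_width: 1.005
```

```bash
python3 - <<'E'
from h import *
p,R,o=pose();print(p)
c=cam('wrist','w9.png')
rim(c,(.498,-.034),.056,.050)
E
```

```text
[ 0.49788478 -0.03907452  0.21970287]
exp px [252. 175.] 29.4 ellipse [252.8 175.4] [58.  59.9] xy [ 0.4989 -0.0346  0.056 ] box mid [ 0.4986 -0.0349] ext mm [48.8 52.2] mec 0.4986 -0.035 52.4
```

Emit:
drive_tool --series '[1,2,0.5,35,0,0,0,1,2,0,40,0,0,0,1,0,0,40,0,0,0,1,0,0,35,0,0,0,1,0,0,18,0,0,0,1,0,0,0,0,0,0,-1,0,0,0,0,0,0,-1,0,0,0,0,0,0,-1,0,0,0,0,0,0,-1,0,0,0,0,0,0,-1,0,0,0,0,0,0]'

```text
t: 23.4
eef_pos: [0.4992, -0.0355, 0.0532]
tool_rot: [0.001, 0.707, 0.707, 0.001]
contact_force: [-0.9, 0.7, 6.5]
gripper_width: 0.569
```

Emit:
drive_tool --series '[-1,0,0,-20,0,0,0,-1,0,0,-50,0,0,0,-1,0,0,-50,0,0,0,-1,0,0,-45,0,0,0,-1,-19,35,0,0,0,0,-1,-19,35,0,0,0,0,-1,-19,35,0,0,0,0,-1,-18,34,0,0,0,0,-1,0,0,0,0,0,0,-1,0,0,0,0,0,0]'

```text
t: 24.65
eef_pos: [0.6366, -0.1098, 0.2169]
tool_rot: [-0.0, 0.707, 0.708, -0.0]
contact_force: [0.3, 0.2, -0.4]
gripper_width: 0.568
```

Emit:
drive_tool --series '[-1,0,1,35,0,0,0,-1,0,0,35,0,0,0,-1,0,0,35,0,0,0,-1,0,0,27,0,0,0,-1,0,0,8,0,0,0,-1,0,0,4,0,0,0,-1,0,0,0,0,0,0,-1,0,0,0,0,0,0]'

```text
t: 25.65
eef_pos: [0.6389, -0.1103, 0.074]
tool_rot: [0.001, 0.707, 0.707, 0.001]
contact_force: [0.1, 0.0, -0.7]
gripper_width: 0.566
```

Emit:
drive_tool --series '[-1,0,0,2,0,0,0,-1,0,0,2,0,0,0,-1,0,0,1.5,0,0,0,-1,0,0,0,0,0,0,-1,0,0,0,0,0,0]'

```text
t: 26.28
eef_pos: [0.6383, -0.1103, 0.0683]
tool_rot: [0.0, 0.707, 0.707, -0.0]
contact_force: [-4.7, -0.3, 7.6]
gripper_width: 0.569
```

Emit:
drive_tool --series '[1,0,0,0,0,0,0,1,0,0,0,0,0,0,1,0,0,0,0,0,0,1,0,0,-20,0,0,0,1,0,0,-45,0,0,0,1,0,0,-50,0,0,0,1,-18,-36,-35,0,0,0,1,-18,-36,0,0,0,0,1,-18,-36,0,0,0,0,1,-18,-35,0,0,0,0,1,0,0,0,0,0,0,1,0,0,0,0,0,0]'

```text
t: 27.78
eef_pos: [0.4963, -0.1821, 0.2185]
tool_rot: [0.001, 0.707, 0.708, 0.001]
contact_force: [0.1, 1.0, 0.1]
gripper_width: 1.0
```

```bash
python3 - <<'E'
from h import *
p,R,o=pose();print(p)
c=cam('wrist','w10.png')
rim(c,(.495,-.1795),.048,.042)
E
```

```text
[ 0.49632987 -0.18206101  0.21853835]
exp px [250. 176.] 24.1 ellipse [249.5 173.5] [47.6 49.5] xy [ 0.4949 -0.1776  0.048 ] box mid [ 0.4949 -0.178 ] ext mm [41.  43.6] mec 0.4951 -0.1779 44.0
```

Emit:
drive_tool --series '[1,2,-0.5,35,0,0,0,1,2,-0.5,40,0,0,0,1,0,0,40,0,0,0,1,0,0,35,0,0,0,1,0,0,23,0,0,0,1,0,0,0,0,0,0,-1,0,0,0,0,0,0,-1,0,0,0,0,0,0,-1,0,0,0,0,0,0,-1,0,0,0,0,0,0,-1,0,0,0,0,0,0,-1,0,0,0,0,0,0]'

```text
t: 29.32
eef_pos: [0.4952, -0.1786, 0.0456]
tool_rot: [0.001, 0.707, 0.707, 0.0]
contact_force: [-0.8, 1.1, 5.5]
gripper_width: 0.472
```

Emit:
drive_tool --series '[-1,0,0,-20,0,0,0,-1,0,0,-50,0,0,0,-1,0,0,-50,0,0,0,-1,0,0,-45,0,0,0,-1,-5,36,0,0,0,0,-1,-5,36,0,0,0,0,-1,-5,36,0,0,0,0,-1,-5,36,0,0,0,0,-1,0,0,0,0,0,0,-1,0,0,0,0,0,0]'

```text
t: 30.58
eef_pos: [0.6376, -0.1982, 0.2092]
tool_rot: [-0.0, 0.707, 0.707, -0.0]
contact_force: [0.1, -0.1, -0.5]
gripper_width: 0.472
```

Emit:
drive_tool --series '[-1,0,1,35,0,0,0,-1,0,0,35,0,0,0,-1,0,0,35,0,0,0,-1,0,0,27,0,0,0,-1,0,0,8,0,0,0,-1,0,0,4,0,0,0,-1,0,0,0,0,0,0,-1,0,0,0,0,0,0]'

```text
t: 31.58
eef_pos: [0.64, -0.1985, 0.0665]
tool_rot: [0.001, 0.707, 0.707, 0.0]
contact_force: [-0.8, 0.0, -1.3]
gripper_width: 0.476
```

Emit:
drive_tool --series '[-1,0,0,2,0,0,0,-1,0,0,2,0,0,0,-1,0,0,1.5,0,0,0,-1,0,0,0,0,0,0,-1,0,0,0,0,0,0]'

```text
t: 32.2
eef_pos: [0.6394, -0.1983, 0.0606]
tool_rot: [0.0, 0.707, 0.707, -0.0]
contact_force: [-2.0, 0.8, 5.7]
gripper_width: 0.478
```

Release, rise, and back off to the right so that the cameras see the row.

Emit:
drive_tool --series '[1,0,0,0,0,0,0,1,0,0,0,0,0,0,1,0,0,0,0,0,0,1,0,0,-20,0,0,0,1,0,0,-45,0,0,0,1,0,0,-50,0,0,0,1,0,0,-45,0,0,0,1,-30,-40,-30,0,0,0,1,-40,-40,-20,0,0,0,1,-40,-40,0,0,0,0,1,-40,-30,0,0,0,0,1,0,0,0,0,0,0]'

```text
t: 33.7
eef_pos: [0.486, -0.3532, 0.2712]
tool_rot: [0.001, 0.71, 0.705, -0.001]
contact_force: [-0.2, 0.8, 0.1]
gripper_width: 0.998
```

```bash
python3 - <<'E'
from h import *
p,R,o=pose();print(p)
t=cam('top');s=cam('scene')
A=cv2.resize(t['pixels'][155:205,165:305],(784,280),interpolation=cv2.INTER_CUBIC)
B=cv2.resize(s['pixels'][150:250,140:336],(784,400-90),interpolation=cv2.INTER_CUBIC)
cv2.imwrite('pics/f.png',np.vstack([A,B]))
# foot/rim overlays: project predicted cups if centred (top-camera pads)
for x,y,b,h in [(.6396,-.2009,.015,.048),(.638,-.1132,.015,.056),(.6363,-.0259,.037,.064),(.6348,.0619,.015,.072)]:
    u=proj(t,[[x,y,b+h],[x,y,b+.008]]); print(((u-[165,155])*5.6).round(0).tolist())
E
```

```text
[ 0.48600608 -0.35323014  0.27120074]
[[635.0, 132.0], [632.0, 141.0]]
[[486.0, 134.0], [487.0, 144.0]]
[[334.0, 131.0], [341.0, 143.0]]
[[186.0, 137.0], [198.0, 151.0]]
```

View pics/f.png

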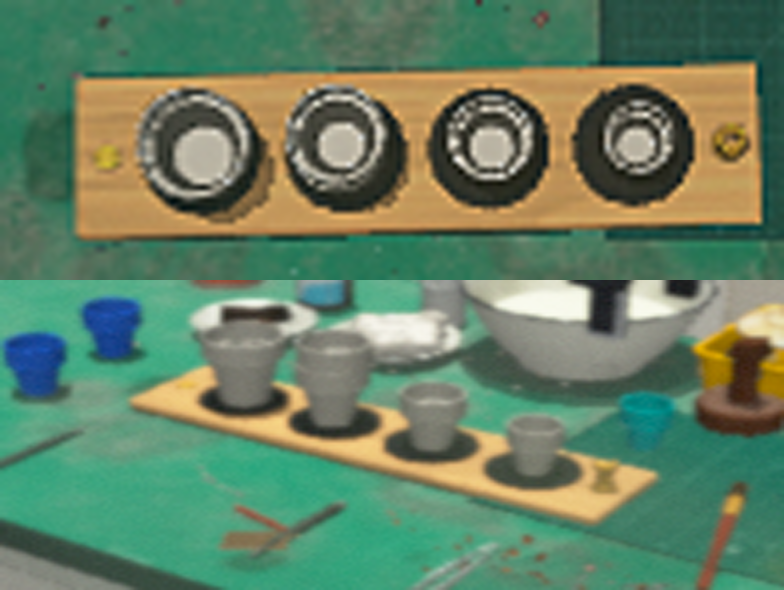

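```bash
python3 -c "
from h import *
o=bot.get_obs();print(o['t'],abs(o['joint_vel']).max());bot.hand_in()"
```

```text
33.8 0.03128618262476884
the job is handed in; nothing more can be done
```

I set the cups out on the board and handed the job in at 33.8 s. From the brass post they stand smallest, second smallest, the two equal cups nested, then largest.

**Position:** In the last top and scene views all cups stand upright. Each is about 4 mm or less from its pad centre, against the 12 mm limit.

**Nesting:** I let go of the upper twin about 1 mm above its seat, and the force reading during lowering stayed near zero. The views then show its rim band resting on the rim below. I judged its height from the pictures and the lowering depth, and did not measure it separately.

**Disagreement:** The wrist and top cameras differed by about 4 mm along the row. I set the cups down using the wrist camera or a value between the two.

**Robot:** The gripper is open and clear of everything, about 0.27 m above the table beside the row.

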